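Open the clamped coin-cell jar and hold its cap over the mouth

ROBOT

A 7-joint arm with a two-finger parallel gripper is mounted at the origin on the work surface. World frame = base frame: x ahead of the robot, y to its left, z up, the work surface at z = 0. Lengths are in m, angles in rad, forces in N, time in s.
With the tool pointing down it reaches from about 0.425 to 0.875 m from the base axis. Payload 4.7 kg.
Tool frame: the origin (TCP) lies at the very end of the fingers, on their centre line; the grasp point (between the pads) lies 19 mm behind it; z points along the fingers, y is the line along which they close (so a half turn about z gives the same grasp; the last joint's range is limited). The gripper opens to 87 mm and grips with 3 to 60 N. Pads are 19 mm wide; open, the fingers measure 117 mm over their backs; the gripper's body (75 mm by 190 mm) begins 51 mm behind the grasp point.
Start: joints at [-1.143, 0.321, -0.07, 1.45, 0.023, 1.371, -0.057], TCP at [0.261, 0.595, 0.223] pointing down, gripper open.
Joint ranges: [-2.86, 2.86], [-0.3, 2.09], [-1.38, 1.24], [0.06, 2.45], [-1.56, 4.7], [0.09, 2.05], [-2.69, 2.69]. Speed limits (rad/s): [2.57, 2.57, 3.14, 3.14, 3.14, 3.14, 3.14].

INTERFACE

Orientations are given as a rotation vector (axis times angle).
In Python, from bench import ctrl gives the robot as it stands.
- The arm moves only by the shell command python3 -m jog 'ROWS' [FORCE]. ROWS is JSON, a list that holds one entry, the list of rows, each a list of 7 numbers: the shift along the tool's x, y, z in mm, then the turn, a rotation vector about the tool's x, y, z in degrees, then the finger opening in mm, from 0 to 87. A call has 1 to 10 rows; each row is the pose to reach, as a shift and turn from the pose commanded when the call began, along the tool's axes at that moment; what a row does not reach only later rows make up. A row lasts 1/10 s, in which the tool goes at most 50 mm and 8.59 degrees, less where a joint would pass 70% of its speed; a pose out of reach is approached as far as the arm can. A call with a gripper value outside its range is refused whole. The fingers move at their own pace and stop on an object; FORCE is the grip in N (left out, the last holds). Time passes only in rows, so rows that repeat a pose let the fingers close. It gives the time, the measured TCP pose, the force, the opening and the grip force at its end, in the units of the state.
- ctrl.get_state(): the state, without advancing time (a new reading comes with each control period).
- ctrl.get_image(name): name is "side" or "top"; returns a dict with "image" (420x560x3 uint8, red, green, blue), "depth" (420x560 float32, m along the optical axis (not along the pixel's ray), 0 where there is no reading), "fov_y" (degrees; the focal length in pixels is half the picture's height over the tangent of half this angle, whatever the lens; pixels are square), "cx", "cy" (the principal point, pixels), "rvec" (rotation vector, rad) and "tvec" (3), from world to camera coordinates, as OpenCV has them. Camera axes: x right, y down, z forward; pixel columns grow to the right and rows downward; lengths in m; the calibration is good to about 2 mm. A picture is of the moment at which its call begins.
- ctrl.close_job(): hands the job in; it is judged then, once.
The state is a dict: "time": time; "joint_positions": joint angles; "qd": joint speeds; "joint_torque": joint torques, N m; "position": TCP position; "tool_rot": TCP orientation; "ft_force": force on the tool from outside, world axes, zero at the start; "torque": the same for the moment, N m; "grip_width": opening from 0.0 (shut) to 1.0 (fully open); "grip_force": force on a finger pad.
Only numpy, scipy, OpenCV 4.12 (cv2) and the standard library are available. Lean on these libraries where they do the work, as an engineer would, in place of code of your own. Each camera call takes 0.05 s, during which the arm holds its last target. There are 200 camera calls.

TASK

Clamp the square jar of spent coin cells by turning the stand's black bar knob clockwise until its pointer is at the raised index rib, and leave the knob there. Then unscrew the jar's tight white cap anticlockwise, turning only until the threads let go and without lifting or twisting the jar out of its clamp, lift the cap straight up clear and finish still holding it, level and still, just above the open mouth (its rim one to three centimetres above the mouth). Leave the things around alone.

Things in the scene. Friction and masses are not known exactly. Their poses are not given: they have to be found in the camera images.
- stand: Low dark steel clamp stand fixed to the surface: deck 110 (x) x 280 (y) x 6 mm high; origin under the deck's centre, z up. Along its y axis: knob housing, 28 mm high, knob axis at y = -70 mm; rubber-faced sprung jaw, 50 mm high, at y = +35 mm; the jar at about y = +69 mm; upright back stop, 56 mm high, at y = +100 mm. Level with the jar's body only: the cap stands above it all.
- clamp_knob (a joint): Angle of the clamp knob in rad, clockwise from above positive, range 0 to 2.0. It starts between 0 and 0.25; at 1.4 the pointer is at the index rib (right within 0.15). It needs about 0.2 Nm, 0.36 Nm near the index, and stays where left.
- knob_grip (a point): Point on the knob's vertical axis at the height to grip, 54 mm above the surface. The knob is a black upright bar 44 mm long, 12 mm thick, from 34 to 64 mm above the surface, with a small pointer nose low at one end and a white line on top at that end. This frame's x axis runs along the bar towards the pointer, z up; grip across the 12 mm (along its y).
- index (a point): Top of the raised index rib (4 x 10 x 3 mm, black) on the knob housing, 34 mm from the knob's axis towards the jar.
- jar_place (a point): Point of the stand, 6 mm above the surface, where the jar's underside centre stands when pressed against the back stop. The jar may start up to 8 mm from it. Turning the knob clockwise pushes the jaw 6 mm per rad towards the jar, meets it after about 0.5 to 0.9 rad and presses with about 24 N at the index. Unclamped, the jar twists with the cap until it jams askew.
- jar: Clear square plastic jar holding steel coin cells, loose, 0.35 to 0.7 kg: body 60 x 60 x 70 mm, round neck up to 97 mm with three thread segments, and a rubber seal in the mouth that springs up to 103 mm once the cap is off. Origin at the centre of its underside, z up, its x axis is that of the stand to within 0.04 rad.
- cap: White plastic screw cap with twelve flat sides, 58 mm across flats, 19 mm high, 30 g; origin at the centre of its lower rim, z up; flats face its x axis and every 30 degrees from it. Seated, its origin is 85 to 87 mm above the jar's underside. Pressed tight by the sprung seal: about 0.2 to 0.6 Nm to turn.
- cap_mark (a point): Raised bar on the cap's top, 26 mm from its centre along the cap's x axis. Turn angle = cap yaw minus jar yaw: 0 is hard tight; it starts at 2 to 10 degrees; the threads let go at 64 degrees, anticlockwise from above (it may spring up 3 mm); at 90 degrees lugs strike stops. From 66 to 88 degrees it lifts straight off.
- mug: Small enamelled mug, 72 mm across, 70 mm high, origin under its centre. Bystander.
- doorbell: Grey plastic doorbell unit 55 x 90 x 31 mm, origin under its centre. Bystander.
- cell_box: Clear box of coin cells 60 x 90 x 26 mm, origin under its centre. Bystander.
- caddy: White plastic turntable caddy, 190 mm across, about 55 mm high, with a golf-ball LED bulb lying in it, origin under its centre. Bystander.
Not all that is in view belongs to the job. What is meant by the cap is not orange or pink, and is the smaller of those in its own colour.

How it is judged:
On the way, in this order (a step that is already met when the one before it is completed fails the run):
1. the clamp knob is turned to the index (within 0.15 rad) and let go, the cap still tight (value of joint clamp_knob between 1.25 and 1.55 rad and contact force between the fingers and stand below 0.2 N and x of cap_mark in the frame of jar above 0.02 m), for 0.2 s.
2. the cap, still on the braced jar, is turned past the end of its threads (x of cap_mark in the frame of jar below 0.0122 m and y of cap_mark in the frame of jar above 0.018 m and z of cap in the frame of jar below 0.094 m and distance between jar and jar_place below 0.012 m and angle between jar's own z axis and vertical below 0.08 rad and angle between the x axis of jar and the x axis of stand, either way round below 0.06 rad), for 0.1 s.
At the end, for the whole second after the job is handed in: Cap held still and level (0.12 rad) over the jar (15 mm sideways), origin 103 to 140 mm above the jar's underside, touching neither jar nor stand; knob within 0.15 rad of the index; jar in its clamp (12 mm), upright (0.08 rad), not twisted (0.06 rad) (value of joint clamp_knob between 1.25 and 1.55 rad and distance between jar and jar_place below 0.012 m and angle between jar's own z axis and vertical below 0.08 rad and angle between the x axis of jar and the x axis of stand, either way round below 0.06 rad and z of cap in the frame of jar between 0.103 and 0.14 m and horizontal distance between cap and jar below 0.015 m and angle between cap's own z axis and vertical below 0.12 rad and contact force between the fingers and cap above 2 N and contact force between cap and jar below 0.1 N and contact force between cap and stand below 0.1 N and linear speed of each of cap, jar below 0.02 m/s); the arm keeps its last pose, push and grip.
It fails at once if the jar is lifted, tipped or twisted in the stand (z of jar in the frame of stand above 0.012 m or angle between jar's own z axis and vertical above 0.15 rad or angle between the x axis of jar and the x axis of stand, either way round above 0.25 rad).
It fails at once if the cap is turned on well past the point where the threads let go (beyond about 115 degrees) (x of cap_mark in the frame of jar below -0.012 m).
It fails at once if a bystander is moved more than 20 mm (distance of any of mug, doorbell, cell_box, caddy from where it was at the start of the episode above 0.02 m).
It also fails if it takes over 42 s, if anything falls off the work surface, if the arm or the gripper's body presses on something with over 40 N, if the wrist force passes 120 N, or if a joint passes its speed limit or range.

## Working session

There is one attempt and no reset: what is moved stays moved. The work goes in short steps, Python scripts to look and compute and a shell command to move; the robot and the scene stay as the last step left them, time stands still between calls to the robot, and variables do not carry over. Pictures are saved under pics/ and viewed, at most 10 in all, crops included, and the job is handed in when it is done.

```bash
mkdir -p pics; ls
cat > h.py <<'E'
import numpy as np,cv2
from bench import ctrl
def cam(n,save=None):
    d=ctrl.get_image(n); 
    if save: cv2.imwrite(save,d["image"][:,:,::-1])
    np.savez(''+n+'.npz',**d); return d
def load(n): return dict(np.load(''+n+'.npz'))
def f(d): return 210/np.tan(np.radians(float(d["fov_y"]))/2)
def RT(d): return cv2.Rodrigues(np.array(d["rvec"],float))[0],np.array(d["tvec"],float).ravel()
def cloud(d):
    v,u=np.mgrid[:420,:560]; z=d["depth"]; F=f(d)
    p=np.stack([(u-d["cx"])/F*z,(v-d["cy"])/F*z,z],-1); R,t=RT(d); return (p-t)@R
def px(d,u,v,h): # ray meets plane z=h
    R,t=RT(d);F=f(d); r=R.T@np.array([(u-d["cx"])/F,(v-d["cy"])/F,1]); c=-R.T@t
    return c+r*(h-c[2])/r[2]
def proj(d,P):
    R,t=RT(d);q=R@np.array(P)+t; return f(d)*q[0]/q[2]+d["cx"],f(d)*q[1]/q[2]+d["cy"]
E
python3 - <<'E'
from h import *
for n in("top","side"):
    d=cam(n,f"pics/{n}0.png"); R,t=RT(d); print(n,-R.T@t,f(d),d["cx"],d["cy"])
print(ctrl.get_state())
E
```

```text
pics
top [0.46817896 0.14530968 1.22923271] 428.6523315492344 278.40959598862327 204.58779001494085
side [ 0.33625366 -0.5449933   0.85682094] 389.61931809804395 276.8150991862798 210.10592496046215
{'time': 0.1, 'joint_positions': array([-1.14288912,  0.32177805, -0.07012631,  1.45151566,  0.02262941,
        1.37079604, -0.05687431]), 'qd': array([ 0.00086636, -0.00158473,  0.00055534, -0.00369631, -0.00039256,
       -0.0012079 , -0.0002895 ]), 'joint_torque': array([ 1.87706896e-04, -4.92572808e+01, -4.05569477e-01, -3.13401675e+01,
       -6.42823800e-02,  3.94723972e-02,  5.46696845e-05]), 'position': array([0.26120135, 0.59468689, 0.22157101]), 'tool_rot': array([-6.45177507e-01, -3.07437729e+00,  2.65675107e-03]), 'ft_force': array([-0.66922824,  0.03339652, -0.77513438]), 'torque': array([ 0.06514976, -0.01698484, -0.03931221]), 'grip_force': 0.0, 'grip_width': 1.0014636747347956}
```

View pics/top0.png

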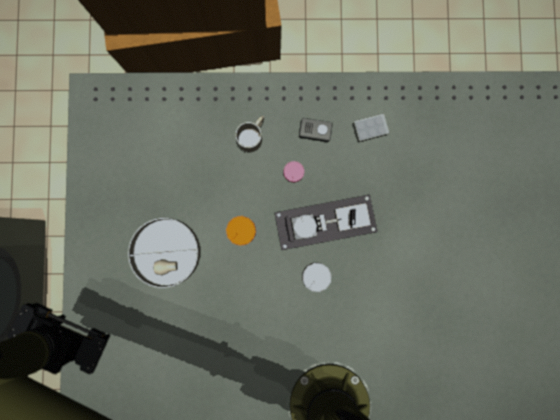

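View pics/side0.png

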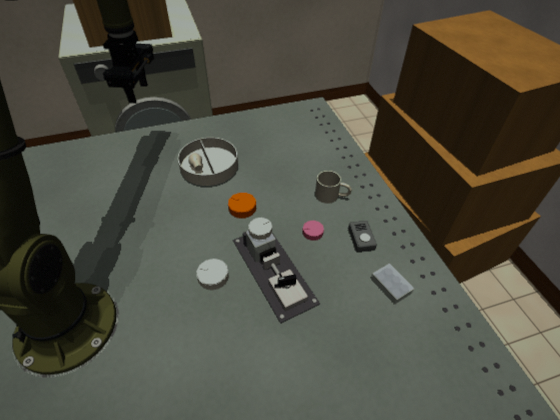

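Caps in the top view are orange (240,230), pink (293,171), a white one on the table (317,277) and a white one on the jar in the stand (305,226). The one in the stand is meant: it is white and looks the smaller of the two whites. I'll confirm this in a crop.

Run:
```python
from h import *
d=load("top"); c=d["image"][180:300,265:385,::-1]; a=cv2.resize(c,(600,600),interpolation=cv2.INTER_CUBIC)
cv2.imwrite("pics/c1.png",a)
P=cloud(d)
for n,(u,v) in dict(cap=(305,226),other=(317,277),knob=(352,217),j=(320,223)).items(): print(n,P[v,u].round(3))
for u0,u1,v0,v1,z0 in((285,330,205,245,.1),(295,340,255,300,.008)):
    q=P[v0:v1,u0:u1]; im=d["image"][v0:v1,u0:u1].astype(int).min(-1)
    m=(q[...,2]>z0)&(d["depth"][v0:v1,u0:u1]>0); w=q[m]; print(len(w),w.mean(0).round(4),(w.max(0)-w.min(0)).round(3), np.median(w[:,2]))
```

```text
cap [0.492 0.068 0.11 ]
other [0.352 0.03  0.028]
knob [ 0.517 -0.065  0.058]
j [0.502 0.02  0.025]
403 [0.4919 0.0689 0.1111] [0.058 0.058 0.018] 0.11102523499777733
643 [0.3531 0.0315 0.0254] [0.103 0.092 0.025] 0.025479107277521895
```

View pics/c1.png

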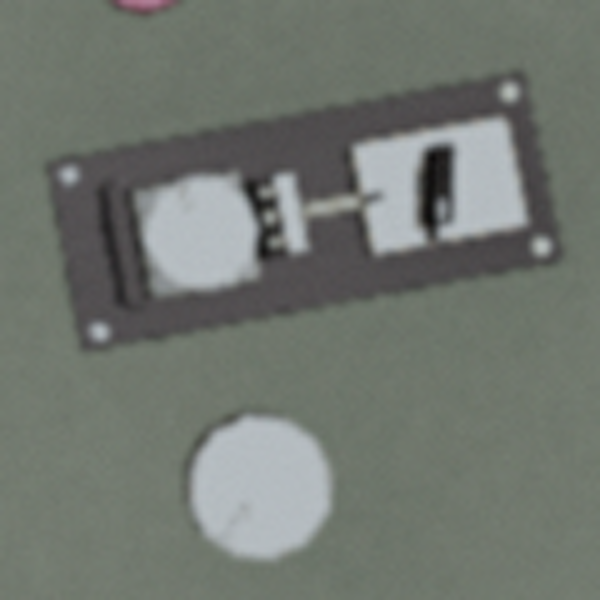

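The crop confirms it: the white cap in the stand at crop (203,232) measures 58 mm, and the table one at (260,487) is larger. The cap's mark is at about (187,195). The knob bar runs from (443,148) to (437,235) with its white line at the lower end, and the index rib is at (372,197). Next I'll work out the stand's pose.

```bash
cat >> h.py <<'E'
def crop(x,y): return 265+(x-2)/5,180+(y-2)/5
E
python3 - <<'E'
from h import *
from scipy.spatial.transform import Rotation as Ro
d=load("top")
C=[px(d,*crop(*p),.006) for p in((50,163),(520,75),(562,260),(85,350))]
o=np.mean(C,0); y=(C[0]+C[3]-C[1]-C[2])[:2]; L=np.linalg.norm(y)/2; y/=2*L
x=np.array([y[1],-y[0]]); x2=(C[0]+C[1]-C[2]-C[3])[:2]; 
az=np.degrees(np.arctan2(x[1],x[0])); print("o",o,"L",L,np.linalg.norm(x2)/2,"x az",az,np.degrees(np.arctan2(x2[1],x2[0])))
print("knob",o[:2]-.07*y,"jar",o[:2]+.069*y)
a,b=px(d,*crop(443,148),.064),px(d,*crop(437,235),.06); print("bar",a,b,np.degrees(np.arctan2(*(b-a)[1::-1])))
P=cloud(d)[195:240,335:370]; w=P[P[...,2]>.05]; print(len(w),w.mean(0)); 
e=np.linalg.svd(w[:,:2]-w[:,:2].mean(0))[2][0]; print(np.degrees(np.arctan2(e[1],e[0])))
m=px(d,*crop(187,195),.111); c=px(d,*crop(203,232),.111); print("cap",c,"mark az",np.degrees(np.arctan2(*(m-c)[1::-1])))
s=ctrl.get_state(); M=Ro.from_rotvec(s["tool_rot"]).as_matrix(); print(M.round(3))
P=cloud(load("side")); R,t=RT(load("side"))
w=P[200:330,230:330].reshape(-1,3); w=w[(w[:,2]>.048)&(w[:,1]<-.03)]; print("side knob",len(w),w.mean(0))
E
```

```text
o [0.50573948 0.00202334 0.006     ] L 0.27570551240886665 0.10825380158456742 x az 10.301380992560368 10.949732374895596
knob [ 0.51825729 -0.06684831] jar [0.49340049 0.06991111]
bar [ 0.53822058 -0.06711853  0.064     ] [ 0.49092964 -0.06370192  0.06      ] 175.86775514323205
90 [ 0.51480143 -0.05158411  0.14084184]
-75.92699848572529
cap [0.49218283 0.067554   0.111     ] mark az 22.87203734969534
[[-0.916  0.402 -0.001]
 [ 0.402  0.916 -0.002]
 [-0.    -0.002 -1.   ]]
side knob 182 [ 0.46672465 -0.20052651  0.27861866]
```

```bash
cat >> h.py <<'E'
from scipy.spatial.transform import Rotation as Ro
def go(x,y,z,xaz):
    s=ctrl.get_state(); A=Ro.from_rotvec(s["tool_rot"]); a=np.radians(xaz)
    X=np.array([np.cos(a),np.sin(a),0]); Z=np.array([0,0,-1.]); B=Ro.from_matrix(np.stack([X,np.cross(Z,X),Z],1))
    X0=A.as_matrix()[:,0]
    print("t",round(s["time"],2),"pos",s["position"].round(4),"xaz",np.degrees(np.arctan2(X0[1],X0[0])).round(1),"f",s["ft_force"].round(1),"grip",round(s["grip_width"]*87,1),round(s["grip_force"],1))
    print("shift",(A.inv().apply(np.array([x,y,z])-s["position"])*1000).round(1),"turn",np.degrees((A.inv()*B).as_rotvec()).round(1))
E
python3 -m jog '[[[-500,-503,0,0,0,-19,40],[-500,-503,0,0,0,-19,40],[-500,-503,0,0,0,-19,40],[-500,-503,0,0,0,-19,40],[-500,-503,0,0,0,-19,40],[-500,-503,0,0,0,-19,40],[-500,-503,0,0,0,-19,40],[-500,-503,0,0,0,-19,40],[-500,-503,0,0,0,-19,40],[-500,-503,0,0,0,-19,40]]]' 20
python3 -c "from h import *;go(.517,-.0665,.12,175.5)"
```

```text
time: 1.1
position: [0.4416, 0.1267, 0.2224]
tool_rot: [-0.129, -3.139, -0.001]
ft_force: [0.6, 0.4, -0.7]
grip_width: 0.463
grip_force: 0.0
t 1.1 pos [0.4416 0.1267 0.2224] xaz 175.3 f [ 0.6  0.4 -0.7] grip 40.2 0.0
shift [ -90.9 -186.4  102.3] turn [ 0.  -0.  -0.2]
```

```bash
python3 -m jog '[[[-75,-150,0,0,0,0,40],[-80,-160,10,0,0,0,40],[-80,-160,40,0,0,0,40],[-80,-160,80,0,0,0,40],[-80,-160,80,0,0,0,40],[-80,-160,80,0,0,0,40],[-80,-160,80,0,0,0,40],[-80,-160,80,0,0,0,40]]]'
python3 - <<'E'
from h import *
go(.517,-.0665,.037,175.5)
d=cam("top"); e=cam("side")
a=[]
for D,z in((d,None),(e,None)):
    u,v=map(int,proj(D,(.517,-.0665,.06))); c=D["image"][max(v-45,0):v+45,u-50:u+50,::-1]; a.append(cv2.resize(c,(400,360),interpolation=3)); print(u,v)
cv2.imwrite("pics/c2.png",np.hstack(a))
E
```

```text
time: 1.9
position: [0.5091, -0.0353, 0.1441]
tool_rot: [0.124, 3.137, 0.002]
ft_force: [-0.4, 0.1, 0.8]
grip_width: 0.457
grip_force: 0.0
t 1.9 pos [ 0.5091 -0.0353  0.1441] xaz 175.5 f [-0.4  0.1  0.8] grip 39.7 0.0
shift [-10.1 -30.6 107.1] turn [ 0.1  0.1 -0. ]
352 217
286 277
```

View pics/c2.png

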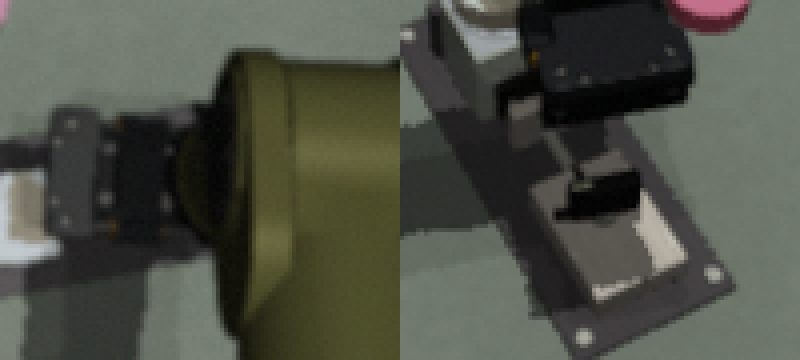

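The right half shows the black bar from crop (572,180) to (638,172), with its nose low at left (557,215). I'll check this against the predicted projection and then go down.

```bash
python3 - <<'E'
from h import *
e=load("side")
a=np.radians(175.5);b=np.array([np.cos(a),np.sin(a),0]);n=np.array([-b[1],b[0],0])
for s in(1,-1):
  for k in(1,-1):
    for z in(.064,.034):
      u,v=proj(e,np.array([.517,-.0665,z])+b*.022*s+n*.006*k); print("nose" if s>0 else "tail",k,z,round(400+(u-236)*4),round((v-232)*4))
E
python3 -m jog '[[[-10,-30,0,0,0,0,40],[-10,-30,0,0,0,0,40],[-10,-30,0,0,0,0,40],[-10,-30,0,0,0,0,40]]]'
python3 -c "from h import *;go(.517,-.0665,.037,175.5)"
```

```text
nose 1 0.064 568 196
nose 1 0.034 567 223
nose -1 0.064 563 179
nose -1 0.034 563 206
tail 1 0.064 640 182
tail 1 0.034 638 209
tail -1 0.064 634 165
tail -1 0.034 633 192
time: 2.4
position: [0.5158, -0.0668, 0.143]
tool_rot: [0.127, 3.138, 0.001]
ft_force: [-1.2, -0.2, -0.6]
grip_width: 0.458
grip_force: 0.0
t 2.4 pos [ 0.5158 -0.0668  0.143 ] xaz 175.4 f [-1.2 -0.2 -0.6] grip 39.8 0.0
shift [ -1.1   0.3 106. ] turn [ 0.1  0.  -0.1]
```

```bash
python3 -m jog '[[[0,0,40,0,0,0,40],[0,0,80,0,0,0,40],[0,0,105,0,0,0,40],[0,0,105,0,0,0,40],[0,0,105,0,0,0,10],[0,0,105,0,0,0,10],[0,0,105,0,0,0,5],[0,0,105,0,0,0,5],[0,0,105,0,0,0,5]]]' 30
python3 -c "from h import *;go(.517,-.0665,.037,100.5)"
```

```text
time: 3.3
position: [0.5169, -0.0659, 0.0388]
tool_rot: [0.127, 3.137, 0.005]
ft_force: [0.7, 4.7, 4.8]
grip_width: 0.133
grip_force: 30.0
t 3.3 pos [ 0.5169 -0.0659  0.0388] xaz 175.4 f [0.7 4.7 4.8] grip 11.6 30.0
shift [-0.2 -0.6  1.8] turn [ 0.2 -0.  74.9]
```

```bash
python3 -m jog '[[[0,0,0,0,0,8,5],[0,0,0,0,0,16,5],[0,0,0,0,0,24,5],[0,0,0,0,0,32,5],[0,0,0,0,0,40,5],[0,0,0,0,0,48,5],[0,0,0,0,0,56,5],[0,0,0,0,0,64,5],[0,0,0,0,0,71,5],[0,0,0,0,0,76,5]]]'
python3 -c "from h import *;go(.517,-.0665,.037,100.5);print(ctrl.get_state()['torque'])"
```

```text
time: 4.3
position: [0.5188, -0.0638, 0.0389]
tool_rot: [2.034, 2.392, 0.011]
ft_force: [3.6, 8.2, 0.2]
grip_width: 0.133
grip_force: 30.0
t 4.3 pos [ 0.5188 -0.0638  0.0389] xaz 99.3 f [3.6 8.2 0.2] grip 11.6 30.0
shift [-2.4 -2.3  1.9] turn [ 0.4 -0.2 -1.2]
[ 1.65098926 -1.02696261  0.41979957]
```

```bash
python3 -m jog '[[[0,0,0,0,0,75,12],[0,0,0,0,0,75,40],[0,0,0,0,0,75,40],[0,0,0,0,0,75,40],[0,0,-40,0,0,75,50],[0,0,-85,0,0,75,70],[0,0,-120,0,0,75,87],[0,0,-120,0,0,75,87],[0,0,-120,0,0,75,87]]]'
python3 - <<'E'
from h import *
go(.4925,.0685,.16,107)
d=cam("top"); e=cam("side")
a=[]
for D,p in((e,(.517,-.0665,.06)),(e,(.4925,.0685,.1))):
    u,v=map(int,proj(D,p)); c=D["image"][max(v-45,0):v+45,u-50:u+50,::-1]; a.append(cv2.resize(c,(400,360),interpolation=3)); print(u,v)
cv2.imwrite("pics/c3.png",np.hstack(a))
for xaz in (100.5,):
  a=np.radians(xaz);b=np.array([np.cos(a),np.sin(a),0])
  for s in(1,-1):
    u,v=proj(e,np.array([.517,-.0665,.064])+b*.022*s); u0,v0=map(int,proj(e,(.517,-.0665,.06))); print(s,(u-u0+50)*4,(v-v0+45)*4)
  u,v=proj(e,np.array([.517,-.0665,.031])+b*.034);print("rib",(u-u0+50)*4,(v-v0+45)*4)
E
```

```text
time: 5.2
position: [0.5167, -0.0681, 0.1593]
tool_rot: [-3.072, -0.653, -0.006]
ft_force: [0.2, 0.8, -0.5]
grip_width: 0.782
grip_force: 0.0
t 5.2 pos [ 0.5167 -0.0681  0.1593] xaz 24.0 f [ 0.2  0.8 -0.5] grip 68.0 0.0
shift [  33.5 -134.7   -0.6] turn [  0.2  -0.2 -83. ]
286 277
260 228
1 183.68734505295538 152.89042104437044
-1 219.57091771876298 208.48727743767313
rib 173.67683650597837 168.3172921050059
```

View pics/c3.png

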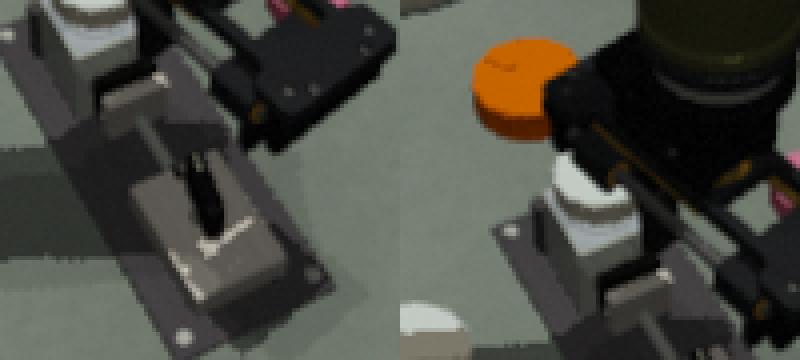

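The picture shows the knob turned with its pointer near the rib, at crop (190,165). My release rows carried a leftover 75° turn, because shifts are relative to each call, so the knob may have been nudged further. I'll measure it with overlaid outlines.

Run:
```python
from h import *
e=load("side"); u0,v0=265,255
c=cv2.resize(np.ascontiguousarray(e["image"][v0:v0+45,u0:u0+40,::-1]),None,fx=10,fy=10,interpolation=3)
def box(im,az):
    a=np.radians(az);b=np.array([np.cos(a),np.sin(a),0]);n=np.array([-b[1],b[0],0]); o=np.array([.517,-.0665,.064])
    q=[o+b*.022*s+n*.006*k for s,k in((1,1),(1,-1),(-1,-1),(-1,1))]
    q=np.array([[(proj(e,p)[0]-u0+.5)*10,(proj(e,p)[1]-v0+.5)*10] for p in q],int)
    cv2.polylines(im,[q],True,(0,255,255),1)
    r=proj(e,o*[1,1,0]+[0,0,.031]+.034*np.array([np.cos(np.radians(100.5)),np.sin(np.radians(100.5)),0])); cv2.circle(im,(int((r[0]-u0+.5)*10),int((r[1]-v0+.5)*10)),4,(0,0,255),-1)
c=cv2.convertScaleAbs(c,alpha=1.8,beta=10)
a,b=c.copy(),c.copy(); box(a,100.5); box(b,85)
cv2.imwrite("pics/c4.png",np.hstack([a,b]))
```

```text
(no output)
```

View pics/c4.png

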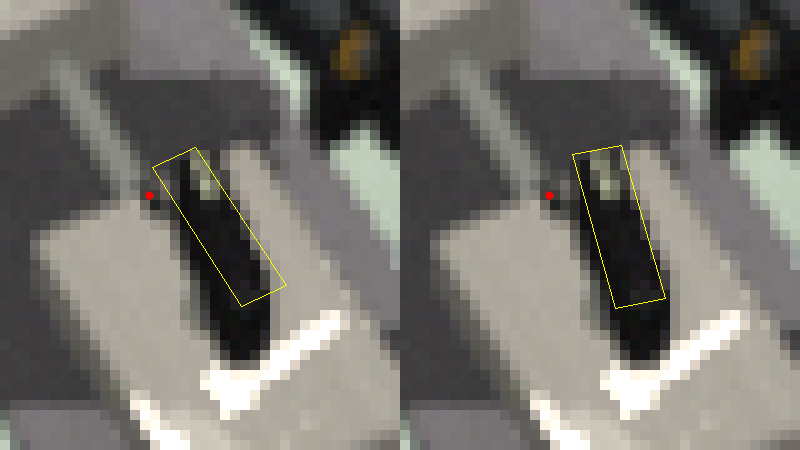

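The bar's right edge runs from (228,165) to (270,290), a slope between the two outlines. That puts it at azimuth about 87°, roughly 13° past the index. I'll regrip it and turn it back.

```bash
python3 -m jog '[[[0,0,0,0,0,-8,40],[0,0,0,0,0,-16,40],[0,0,0,0,0,-24,40],[0,0,0,0,0,-32,40],[0,0,0,0,0,-40,40],[0,0,0,0,0,-48,40],[0,0,0,0,0,-56,40],[0,0,0,0,0,-63,40],[0,0,0,0,0,-63,40]]]'
python3 -c "from h import *;go(.517,-.0665,.038,87)"
```

```text
time: 6.2
position: [0.5154, -0.0683, 0.1574]
tool_rot: [-2.271, -2.171, 0.0]
ft_force: [-0.1, -1.0, -0.7]
grip_width: 0.463
grip_force: 0.0
t 6.2 pos [ 0.5154 -0.0683  0.1574] xaz 87.4 f [-0.1 -1.  -0.7] grip 40.3 0.0
shift [  1.9   1.5 119.4] turn [-0.   0.   0.4]
```

```bash
python3 -m jog '[[[2,1,45,0,0,0,40],[2,1,90,0,0,0,40],[2,1,119,0,0,0,40],[2,1,119,0,0,0,40],[2,1,119,0,0,0,8],[2,1,119,0,0,0,5],[2,1,119,0,0,0,5],[2,1,119,0,0,0,5]]]' 30
python3 -c "from h import *;go(.517,-.0665,.038,100.5)"
```

```text
time: 7.0
position: [0.5179, -0.0659, 0.0399]
tool_rot: [2.272, 2.168, 0.004]
ft_force: [-0.6, 0.2, -0.3]
grip_width: 0.18
grip_force: 0.0
t 7.0 pos [ 0.5179 -0.0659  0.0399] xaz 87.3 f [-0.6  0.2 -0.3] grip 15.7 0.0
shift [-0.6 -0.8  1.9] turn [  0.2  -0.  -13.2]
```

```bash
python3 -m jog '[[[0,0,0,0,0,0,5],[0,0,0,0,0,0,5],[0,0,0,0,0,0,5],[0,0,0,0,0,-7,5],[0,0,0,0,0,-14,5],[0,0,0,0,0,-14,5],[0,0,0,0,0,-14,5]]]'
python3 -c "from h import *;go(.517,-.0665,.038,100.5);print(ctrl.get_state()['torque'])"
```

```text
time: 7.7
position: [0.5192, -0.0661, 0.0399]
tool_rot: [1.989, 2.427, 0.005]
ft_force: [5.6, -0.5, 3.4]
grip_width: 0.14
grip_force: 30.0
t 7.7 pos [ 0.5192 -0.0661  0.0399] xaz 101.3 f [ 5.6 -0.5  3.4] grip 12.2 30.0
shift [ 0.  -2.3  1.9] turn [0.3 0.1 0.8]
[-0.08649878 -1.09951015  0.23054965]
```

```bash
python3 -m jog '[[[0,0,0,0,0,0,15],[0,0,0,0,0,0,40],[0,0,0,0,0,0,40],[0,0,0,0,0,0,40],[0,0,-40,0,0,0,40],[0,0,-80,0,0,0,60],[0,0,-125,0,0,0,87],[0,0,-125,0,0,0,87],[0,0,-125,0,0,0,87]]]'
python3 - <<'E'
from h import *
go(.4925,.0685,.165,107)
e=cam("side"); u0,v0=265,255
c=cv2.resize(np.ascontiguousarray(e["image"][v0:v0+45,u0:u0+40,::-1]),None,fx=10,fy=10,interpolation=3)
c=cv2.convertScaleAbs(c,alpha=1.8,beta=10)
def box(im,az):
    a=np.radians(az);b=np.array([np.cos(a),np.sin(a),0]);n=np.array([-b[1],b[0],0]); o=np.array([.517,-.0665,.064])
    q=[o+b*.022*s+n*.006*k for s,k in((1,1),(1,-1),(-1,-1),(-1,1))]
    q=np.array([[(proj(e,p)[0]-u0+.5)*10,(proj(e,p)[1]-v0+.5)*10] for p in q],int)
    cv2.polylines(im,[q],True,(0,255,255),1)
a=c.copy(); box(a,100.5)
u,v=map(int,proj(e,(.4925,.0685,.1))); q=cv2.resize(np.ascontiguousarray(e["image"][v-22:v+23,u-20:u+20,::-1]),None,fx=10,fy=10,interpolation=3)
print(u,v); cv2.imwrite("pics/c5.png",np.hstack([a,q]))
E
```

```text
time: 8.6
position: [0.5166, -0.0659, 0.1639]
tool_rot: [-1.992, -2.429, -0.002]
ft_force: [-0.2, 0.4, 0.5]
grip_width: 0.738
grip_force: 0.0
t 8.6 pos [ 0.5166 -0.0659  0.1639] xaz 101.3 f [-0.2  0.4  0.5] grip 64.2 0.0
shift [136.5   2.7  -1. ] turn [ 0.  -0.1 -5.7]
260 228
```

View pics/c5.png

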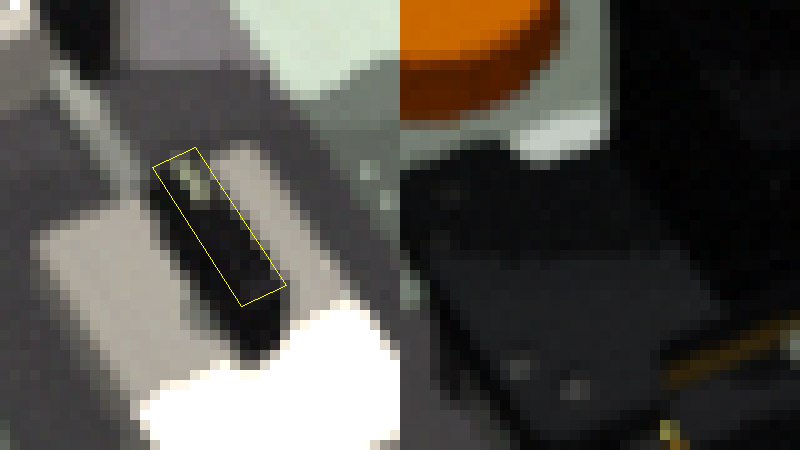

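The knob now matches the 100.5° outline, with its pointer at the rib. Moving to the cap.

```bash
python3 -m jog '[[[45,1,0,0,0,-3,87],[90,2,0,0,0,-6,87],[137,3,0,0,0,-7,87],[137,3,0,0,0,-7,87],[137,3,0,0,0,-7,87],[137,3,0,0,0,-7,87]]]'
python3 - <<'E'
from h import *
go(.4925,.0695,.083,108)
d=cam("top"); e=cam("side")
P=cloud(e); w=P.reshape(-1,3); D=np.hypot(w[:,0]-.4925,w[:,1]-.0695)<.045; w=w[D&(w[:,2]>.107)&(w[:,2]<.114)]
print(len(w),w.mean(0) if len(w) else 0,w.min(0),w.max(0))
u,v=map(int,proj(e,(.4925,.0695,.1))); q=cv2.resize(np.ascontiguousarray(e["image"][v-30:v+30,u-30:u+30,::-1]),None,fx=10,fy=10,interpolation=3)
print(u,v); cv2.imwrite("pics/c6.png",q)
E
```

```text
time: 9.25
position: [0.4922, 0.0673, 0.1624]
tool_rot: [-1.842, -2.544, 0.004]
ft_force: [-0.3, -0.5, 0.2]
grip_width: 0.997
grip_force: 0.0
t 9.25 pos [0.4922 0.0673 0.1624] xaz 108.2 f [-0.3 -0.5  0.2] grip 86.7 0.0
shift [ 2.   1.2 79.3] turn [-0.1  0.1  0.2]
336 [0.48904179 0.06773381 0.11016281] [0.45979454 0.03990669 0.10703579] [0.51890659 0.09919206 0.11377299]
260 227
```

View pics/c6.png

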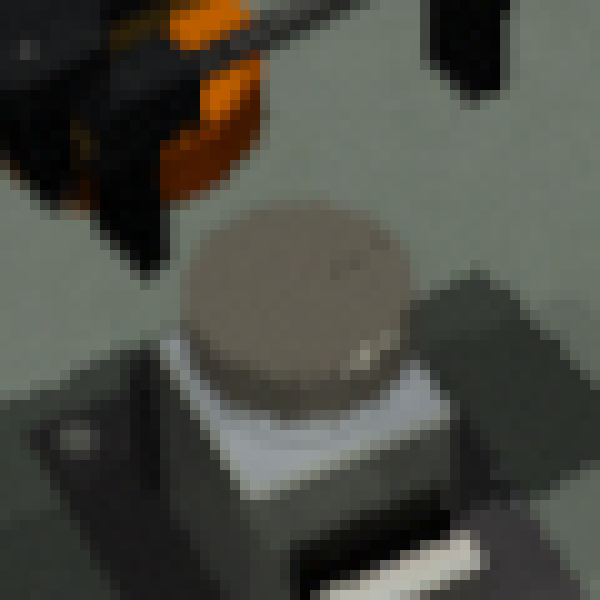

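The cap is fully visible. Its top is centred near crop (298,286), and the mark runs from about (340,267) to (385,241).

Run:
```python
from h import *
e=load("side")
g=lambda x,y: px(e,230+(x-5)/10,197+(y-5)/10,.111)
c=g(298,286); print(c)
for p in((340,267),(385,241),(362,254)): m=g(*p)-c; print(p,np.linalg.norm(m),np.degrees(np.arctan2(m[1],m[0])))
for p in((183,275),(412,280),(300,200)): print(np.linalg.norm(g(*p)-c))
```

```text
[0.49031481 0.07037448 0.111     ]
(340, 267) 0.012162603375281196 13.680797488961323
(385, 241) 0.02632354094677997 17.233316535185956
(362, 254) 0.019108435205711257 16.315173265638208
0.02922531703799872
0.0286522095869186
0.02884654272587493
```

```bash
python3 -m jog '[[[3,0,20,0,0,1,87],[3,0,45,0,0,1,87],[3,0,65,0,0,1,87],[3,0,78,0,0,1,87],[3,0,78,0,0,1,87],[3,0,78,0,0,1,60],[3,0,78,0,0,1,50],[3,0,78,0,0,1,50],[3,0,78,0,0,1,50],[3,0,78,0,0,1,50]]]' 50
python3 -c "from h import *;go(.491,.070,.083,174.6);print(ctrl.get_state()['torque'])"
```

```text
time: 10.35
position: [0.4918, 0.0718, 0.0861]
tool_rot: [-1.862, -2.53, -0.0]
ft_force: [-2.3, -0.8, 3.2]
grip_width: 0.661
grip_force: 50.0
t 10.35 pos [0.4918 0.0718 0.0861] xaz 107.3 f [-2.3 -0.8  3.2] grip 57.5 50.0
shift [-1.5 -1.3  3.1] turn [  0.   -0.  -67.3]
[-0.20415042  0.62221238  0.09202033]
```

```bash
python3 -m jog '[[[-1,0,0,0,0,-6,50],[-1,0,0,0,0,-12,50],[-1,0,0,0,0,-18,50],[-1,0,0,0,0,-24,50],[-1,0,0,0,0,-30,50],[-1,0,0,0,0,-36,50],[-1,0,0,0,0,-36,50]]]' 60
python3 -c "from h import *;go(.491,.070,.083,174.6);print(ctrl.get_state()['torque'])"
```

```text
time: 11.05
position: [0.4926, 0.0712, 0.0861]
tool_rot: [0.988, 2.982, 0.001]
ft_force: [-0.4, 1.3, 2.7]
grip_width: 0.661
grip_force: 60.0
t 11.05 pos [0.4926 0.0712 0.0861] xaz 143.3 f [-0.4  1.3  2.7] grip 57.5 60.0
shift [ 0.6 -1.9  3.1] turn [  0.1   0.  -31.3]
[0.03772141 0.23455366 0.15360613]
```

```bash
python3 -m jog '[[[0,0,0,0,0,-6,50],[0,0,0,0,0,-12,50],[0,0,0,0,0,-18,50],[0,0,0,0,0,-24,50],[0,0,0,0,0,-29,50],[0,0,0,0,0,-32,50],[0,0,0,0,0,-32,50],[0,0,0,0,0,-32,50],[0,0,0,0,0,-32,50]]]'
python3 - <<'E'
from h import *
go(.491,.070,.083,174.6);print(ctrl.get_state()['torque'])
e=cam("side")
u,v=map(int,proj(e,(.4925,.0695,.09))); q=cv2.resize(np.ascontiguousarray(e["image"][v-30:v+30,u-30:u+30,::-1]),None,fx=10,fy=10,interpolation=3)
cv2.imwrite("pics/c7.png",cv2.convertScaleAbs(q,alpha=1.6,beta=15))
E
```

```text
time: 11.95
position: [0.493, 0.0716, 0.0872]
tool_rot: [0.132, 3.137, 0.003]
ft_force: [-2.2, 1.2, 9.5]
grip_width: 0.66
grip_force: 60.0
t 11.95 pos [0.493  0.0716 0.0872] xaz 175.2 f [-2.2  1.2  9.5] grip 57.5 60.0
shift [ 1.9 -1.8  4.2] turn [0.1 0.1 0.6]
[0.10607133 0.61211909 0.08671899]
```

View pics/c7.png

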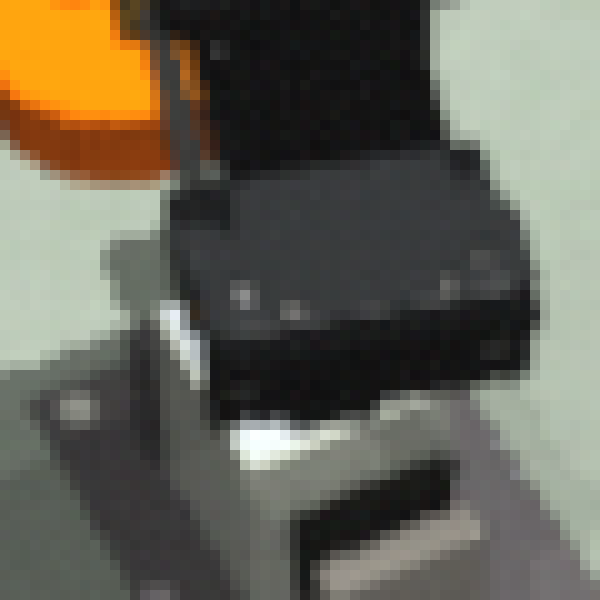

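The upward force stepped to 9.5 N and the tool rose 1 mm, so the threads have let go. The gripper hides the cap, but the jar still sits square in its clamp. Lifting straight up.

```bash
python3 -m jog '[[[0,0,-3,0,0,0,50],[0,0,-7,0,0,0,50],[0,0,-11,0,0,0,50],[0,0,-16,0,0,0,50],[0,0,-22,0,0,0,50],[0,0,-28,0,0,0,50],[0,0,-33,0,0,0,50],[0,0,-33,0,0,0,50],[0,0,-33,0,0,0,50],[0,0,-33,0,0,0,50]]]'
python3 - <<'E'
from h import *
go(.491,.070,.12,174.6);print(ctrl.get_state()['torque'])
e=cam("side")
u,v=map(int,proj(e,(.4925,.0695,.09))); q=cv2.resize(np.ascontiguousarray(e["image"][v-30:v+50,u-30:u+50,::-1]),None,fx=7.5,fy=7.5,interpolation=3)
cv2.imwrite("pics/c8.png",cv2.convertScaleAbs(q,alpha=1.6,beta=15))
E
```

```text
time: 13.0
position: [0.492, 0.0708, 0.1184]
tool_rot: [-0.129, -3.139, 0.0]
ft_force: [0.4, 0.6, -0.5]
grip_width: 0.659
grip_force: 60.0
t 13.0 pos [0.492  0.0708 0.1184] xaz 175.3 f [ 0.4  0.6 -0.5] grip 57.4 60.0
shift [ 1.  -0.8 -1.6] turn [-0.  -0.   0.7]
[ 0.03127731 -0.02168552 -0.03375363]
```

View pics/c8.png

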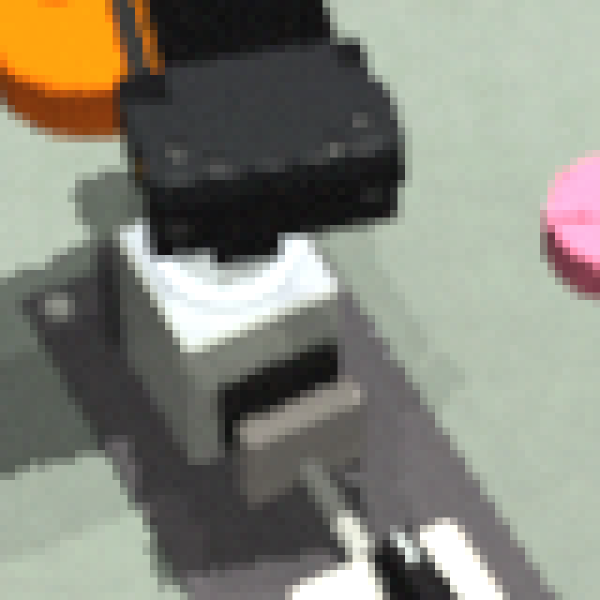

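The jar stands square in the clamp with its neck (235,285) exposed. The cap is held about 118 mm above the jar's underside and the wrist force is near zero. Handing in.

```bash
python3 -c "from h import *;print(ctrl.close_job())"
```

```text
the job is handed in; nothing more can be done
None
```

I handed the job in at about 13 s; no verdict came back. The knob is at the index to within what the pictures show: a slip in my release rows first turned it about 13° too far, and I turned it back. The jar stands square in its clamp, and the unscrewed cap is held about 118 mm above the jar's underside, roughly 2 cm above the mouth.

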